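# Open the sprung plug clamp to its stop pin and load the plug

### The arm

A 6-joint arm with a two-finger parallel gripper is mounted at the origin on a cart in front of the work surface, level with it; the furniture and walls round the work are solid. World frame = base frame: x ahead of the robot, y to its left, z up, the work surface at z = 0. Lengths are in m, angles in rad, forces in N, time in s.
With the tool pointing down it reaches from about 0.25 to 0.725 m from the base axis. Payload 4 kg.
Tool frame: the origin (TCP) lies on the centre line of the jaws, within the pads' length; the fingertips stand 25 mm ahead of it and the grasp point (between the pads) lies 6 mm ahead of it; z points along the fingers, x is the direction in which the jaws open and shut, and the axes are right-handed (so a half turn about z gives the same grasp; the last joint's range is limited). The gripper opens to 85 mm and grips with 20 to 120 N. Pads are 22 mm wide; open, the fingers measure 114 mm over their backs; the gripper's body (76 mm by 85 mm) begins 54 mm behind the grasp point. The pads swing forward as they close: fully open they stand 13 mm farther back than shut.
Start: joints at [1.17, 0.241, 0.005, 1.335, 0, 1.571], TCP at [0.195, 0.46, 0.256] pointing down, gripper open.
Joint ranges: [-2.72, 2.72], [-1.05, 1.87], [-1.09, 1.28], [-1.99, 2.15], [-1.42, 1.44], [-3.14, 3.14]. Speed limits (rad/s): [2.79, 2.79, 3.14, 3.14, 3.14, 3.14].

### API

Orientations are given as a unit quaternion [x, y, z, w].
In Python, from workcell import bot, imaging, order gives the robot as it stands.
- The arm moves only by the tool carry_out, never from a script. Its argument "moves" is a list of rows, each a list of 5 numbers: the shift along the tool's x, y, z scaled (see below), then the turn about the tool's z scaled (see below), then the opening, from -1 (shut) to 1 (fully open). In form: [[tx, ty, tz, roll, hand], ...]. A call has 1 to 20 rows; each row is the pose to reach, as a shift and turn from the pose commanded when the call began, along the tool's axes at that moment; what a row does not reach only later rows make up. The controller multiplies each number of a shift by 0.1 m and each number of a turn by 90 degrees. A row lasts 1/10 s, in which the tool goes at most 50 mm and 8.59 degrees, less where a joint would pass 70% of its speed; a pose out of reach is approached as far as the arm can. A call with a number of a shift or a turn outside -1 to 1 is refused whole. A call with a gripper value outside its range is refused whole. The fingers move at their own pace and stop on an object; the grip force is fixed at half the most. Time passes only in rows, so rows that repeat a pose let the fingers close. It gives the time, the measured TCP pose, the force and the opening at its end, in the units of the state.
- bot.get_obs(): the state, without advancing time (a new reading comes with each control period).
- imaging.camera(name): name is "scene" or "side" or "wrist"; returns the picture (480x640x3 uint8, red, green, blue); there is no depth.
- imaging.camera_model(name): a dict with "fovy" (degrees; the focal length in pixels is half the picture's height over the tangent of half this angle, whatever the lens; pixels are square), "cx", "cy" (the principal point, pixels), "eye" and "rotation" of the camera in the world. Camera axes: x right, y up, looking along -z (the intrinsics and any distortion apply to the point x, -y, -z); pixel columns grow to the right and rows downward; lengths in m; the calibration is good to about 2 mm. A picture is of the moment at which its call begins: read the wrist's pose just before it. camera_model takes no time and is no camera call; for the wrist camera it gives the pose at the moment of the call.
- order.job_done(): hands the job in, once; it reports no verdict.
The state is a dict: "clock": time; "joint_pos": joint angles; "joint_vel": joint speeds; "tau": joint torques, N m; "eef_pos": TCP position; "tool_rot": TCP orientation; "ft_force": force on the tool from outside, world axes, zero at the start; "ft_torque": the same for the moment, N m; "grip_width": finger opening in m.
Only numpy, scipy, OpenCV 4.12 (cv2) and the standard library are available. Lean on these libraries where they do the work, as an engineer would, in place of code of your own. Each camera call takes 0.05 s, during which the arm holds its last target.

### The job

Open the plug clamp: push its blue sprung jaw back well past the brass stop pin and let go, so that it springs back and stays latched open against the pin. Then push the white plaster plug that stands on the clamp's bed along the guide strips into the open gap until it rests against the end stop. Only push, never pick the plug up or tip it over, and leave the things standing round the clamp where they are.

Things in the scene. Friction and masses are not known exactly. Their poses are not given: they have to be found in the camera images.
- clamp: the plug clamp, fixed to the table: a plywood bed 242 x 184 mm, 20 mm thick. Origin on the table under the middle of the loading gap, 20 mm below the bed's surface; +x: the jaw opens that way (about away from the robot), +y: the plug is pushed in that way (about to the robot's left), z up. Bed x -60 to 182, y -122 to 62 mm; behind the jaw nothing is over 36 mm above the bed
- jaw (a joint): travel of the blue jaw in m along clamp +x: 0 shut (gap 14 mm), 0.036 latched on the pin (gap 50 mm), 0.055 far end. A spring returns it: 4.5 N at 0, 10 N at 0.055, plus 2 to 5 N while riding over the pin (0.012 to 0.037). Once beyond 0.04 the pin is up behind it: let go, it returns by itself in under 0.5 s and stays at 0.036. Let go earlier, it returns to 0
- jaw_push (a point): where to push the jaw: middle of the black rubber patch, 30 x 24 mm, on its upright front face, 48 mm above the bed; moves with the jaw, axes as the clamp's. The flat face looks along clamp -x, is 44 mm wide (clamp y -25 to 19 mm) and 2 to 62 mm above the bed. In front of it only the fence, 20 mm high: fingertips 38 mm above the bed pass over that and meet the face
- pin_top (a point): top of the brass stop pin, a 12 mm wide ramp with an upright back, beside the jaw; 22 mm above the bed when up, pressed down up to 14 mm as the jaw's steel ear rides over it
- plug: the white plaster plug to be loaded, loose, about 70 g: a round block standing upright, 44 mm across at its foot, narrowing a little upwards, 34 mm high. Origin at the centre of its underside, z axis up. It starts on the bed to the right of the gap, between the guide strips
- seat (a point): point on the bed surface where the middle of the plug's underside comes when the plug rests against the end stop, in the middle of the gap; axes are the clamp's
- fence (a point): middle of the top of the aluminium fence on the near side of the gap: 13 mm thick (clamp x -38 to -25 mm), clamp y -25 to 34 mm, 20 mm high above the bed
- end_stop (a point): middle of the aluminium end stop's face that the plug comes to rest against, 22 mm from the seat along clamp +y; 20 mm high above the bed, clamp x -25 to 32 mm, 12 mm thick
- guide_entry (a point): on the bed, at the open right end of the two low guide strips that lead to the gap; 118 mm from the seat along clamp -y. The strips are 6 mm high: the near one straight, inner edge at clamp x -24 mm; the far one's inner edge at x 23 mm near the gap, flaring from y -46 mm out to x 42 mm here. Fingertips 10 mm above the bed pass over them
- small_plug: bystander: a smaller white plaster plug, 33 mm across, 29 mm high, on the table left of the clamp; origin at the centre of its underside
- jar: bystander: glaze jar with an orange band and black lid, 48 mm across, 58 mm high, on the table left of the clamp; origin at the centre of its underside
- tile: bystander: glazed test tile 72 x 50 x 10 mm lying on the table in front of the clamp; origin at the centre of its underside
- timer: bystander: round kitchen timer, 63 mm across, 52 mm high, on the table right of and behind the clamp; origin at the centre of its underside
Mind the look-alikes: they are no part of the job. Leave any pink or purple look-alike of the plug alone.

How it is judged:
On the way, in this order (a step that is already met when the one before it is completed fails the run):
1. the jaw is pushed back past the stop pin (value of joint jaw above 0.041 m).
2. let go, the jaw has come back and rests latched against the stop pin, the plug not yet in the gap (value of joint jaw between 0.032 and 0.039 m and contact force between the fingers and clamp below 0.3 N and y of plug in the frame of seat below -0.03 m), for 0.2 s.
At the end, for the whole second after the job is handed in: The jaw stands latched open against the stop pin (travel 32 to 39 mm), and the plug stands upright and at rest on the bed in the gap, against the end stop (within 6 mm of its seat) (value of joint jaw between 0.032 and 0.039 m and y of plug in the frame of seat between -0.006 and 0.004 m and x of plug in the frame of seat between -0.006 and 0.006 m and z of plug in the frame of seat below 0.004 m and angle between plug's own z axis and vertical below 0.1 rad and linear speed of plug below 0.02 m/s); the robot touches nothing.
It fails at once if the plug is lifted off the bed (z of plug in the frame of seat above 0.012 m).
It fails at once if the plug is tipped over (angle between plug's own z axis and vertical above 0.6 rad).
It fails at once if a bystander (small plug, jar, tile or timer) is moved more than 15 mm (distance of any of small_plug, jar, tile, timer from where it was at the start of the episode above 0.015 m).
It also fails if it takes over 45 s, if anything falls off the work surface, if the arm or the gripper's body presses on something with over 40 N, if the wrist force passes 120 N, or if a joint passes its speed limit or range.

## Working session

There is one attempt and no reset: what is moved stays moved. The work goes in short steps, Python scripts to look and compute and a tool call to move; the robot and the scene stay as the last step left them, time stands still between calls to the robot, and variables do not carry over. Pictures are saved under pics/ and viewed, and the job is handed in when it is done.

Besides the shell and the picture viewer there is one more tool, called as name(argument=value, ...) on one line, values as JSON. carry_out: Moves the arm, as the interface text tells. Its arguments: {"type":"object","properties":{"moves":{"type":"array","items":{"type":"array","items":{"type":"number","minimum":-1,"maximum":1}}}},"required":["moves"]}

```bash
mkdir -p pics; python3 - <<'E'
from workcell import bot, imaging, order
import cv2
print(bot.get_obs())
for n in ["scene","side","wrist"]:
    m=imaging.camera_model(n); print(n,m)
    cv2.imwrite(f"pics/{n}0.png",imaging.camera(n)[:,:,::-1])
E
```

```text
{'clock': 0.0, 'joint_pos': array([ 1.17003415e+00,  2.41438733e-01,  3.69045590e-03,  1.33516520e+00,
       -1.12468310e-05,  1.57076848e+00]), 'joint_vel': array([ 0.00156146,  0.00014592, -0.00090999, -0.00065827, -0.00100975,
        0.00182524]), 'tau': array([-3.74949350e-04, -3.72319257e+01,  2.52405900e+01,  1.70366687e-02,
       -1.55681860e-04,  3.43981100e-06]), 'eef_pos': array([0.19483587, 0.45984465, 0.25538713]), 'tool_rot': array([ 8.33694497e-01,  5.52224922e-01, -8.79440232e-04,  5.89235912e-04]), 'ft_force': array([-0.69634341,  0.13108644, -0.72483371]), 'ft_torque': array([-0.00930966, -0.0022481 ,  0.02209149]), 'grip_width': 0.08526651655914609}
scene {'fovy': 48.09792282208946, 'cx': 320.74246081773504, 'cy': 234.48708804886388, 'eye': array([-0.0893433 ,  0.70148339,  0.48403776]), 'rotation': array([-0.21536103,  0.4967132 ,  0.76287943, -0.35342694])}
side {'fovy': 50.22810673561095, 'cx': 325.276090098374, 'cy': 245.00472325404752, 'eye': array([ 0.3570804 , -0.61381217,  0.73684079]), 'rotation': array([ 0.40141454, -0.06439637, -0.12391146,  0.90518806])}
wrist {'fovy': 61.062352475351474, 'cx': 316.064082547082, 'cy': 240.8994725985561, 'eye': array([0.13065036, 0.48875231, 0.37206765]), 'rotation': array([-0.11733551, -0.07678872,  0.5470268 ,  0.82528635])}
```

View pics/scene0.png

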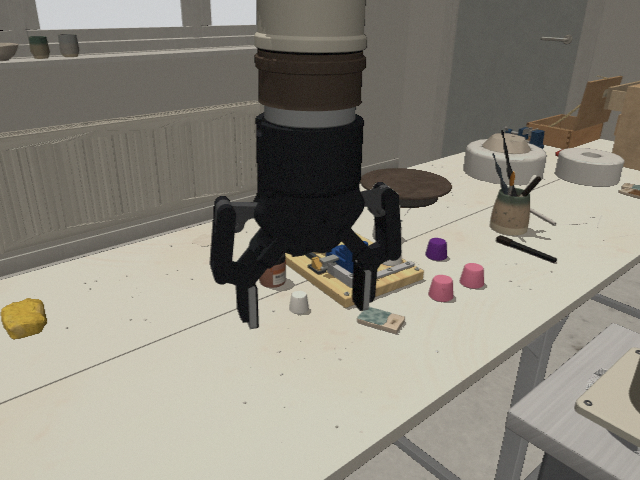

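View pics/side0.png

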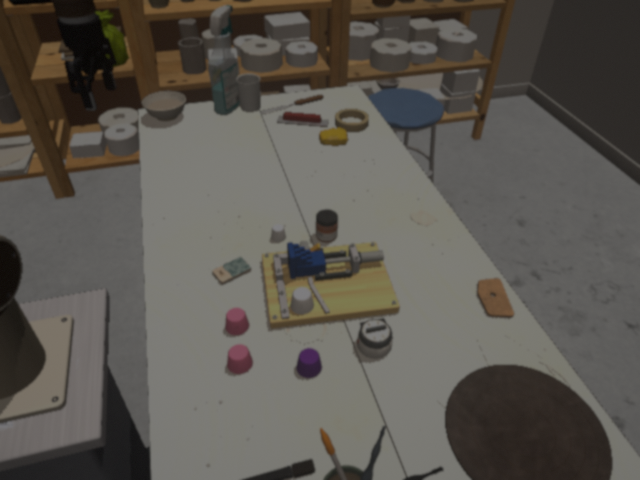

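View pics/wrist0.png

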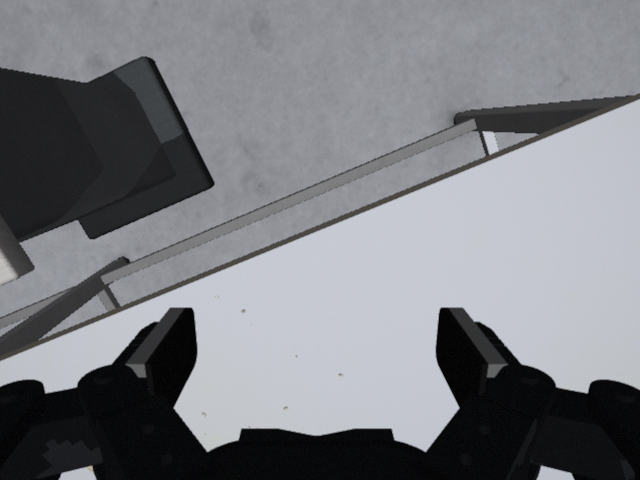

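The side view shows the clamp around (325,285), the white plug at about (302,298), the blue jaw at about (305,260), the small plug at (278,231), the jar at (326,224), the tile at (232,270) and the timer at (375,337). The plug look-alikes are pink at (236,320) and (239,358), purple at (309,362), and the small white plug. My choice is (302,298), on the bed. I'll check it in a close crop.

```bash
python3 - <<'E'
import cv2
a=cv2.imread("pics/side0.png")[210:360,205:405]
cv2.imwrite("pics/side0c.png",cv2.resize(a,None,fx=4,fy=4,interpolation=cv2.INTER_CUBIC))
a=cv2.imread("pics/scene0.png")[210:350,240:500]
cv2.imwrite("pics/scene0c.png",cv2.resize(a,None,fx=3,fy=3,interpolation=cv2.INTER_CUBIC))
E
```

```text
(no output)
```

View pics/side0c.png

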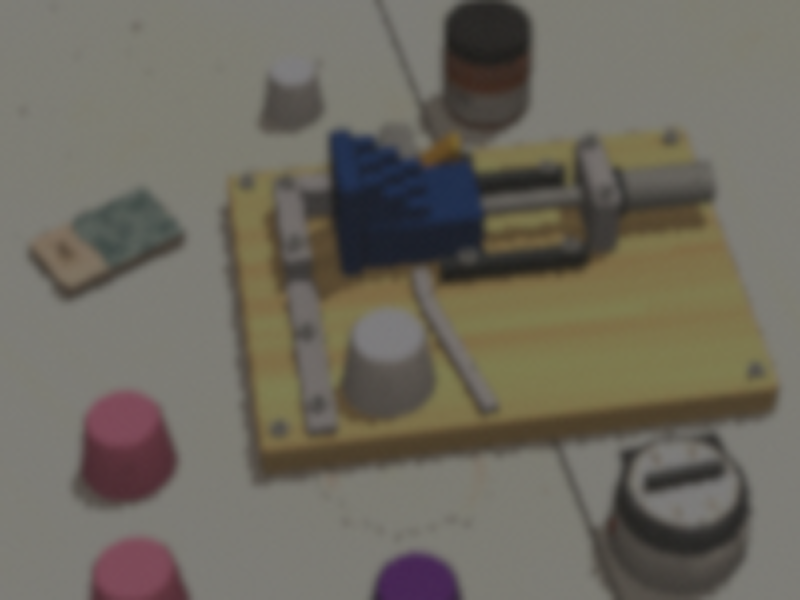

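View pics/scene0c.png

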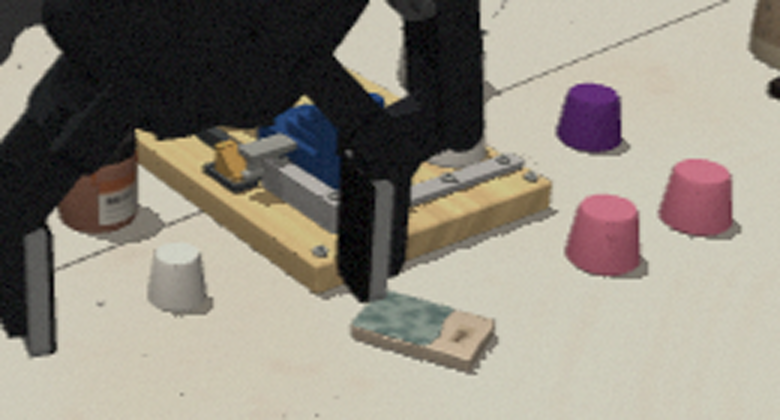

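```bash
cat > h.py <<'E'
import numpy as np
from scipy.spatial.transform import Rotation as R
from scipy.optimize import least_squares
from workcell import bot, imaging, order
import cv2
def proj(m,P):
    P=np.atleast_2d(P); c=R.from_quat(m["rotation"]).inv().apply(P-m["eye"])
    f=240/np.tan(np.radians(m["fovy"]/2))
    return np.c_[m["cx"]+f*c[:,0]/-c[:,2], m["cy"]-f*c[:,1]/-c[:,2]]
def back(m,uv,z):
    f=240/np.tan(np.radians(m["fovy"]/2))
    d=R.from_quat(m["rotation"]).apply([(uv[0]-m["cx"])/f,-(uv[1]-m["cy"])/f,-1])
    return m["eye"]+d*(z-m["eye"][2])/d[2]
def cw(p,P):
    P=np.atleast_2d(P).astype(float); c,s=np.cos(p[2]),np.sin(p[2])
    return np.c_[p[0]+c*P[:,0]-s*P[:,1], p[1]+s*P[:,0]+c*P[:,1], P[:,2]]
E
python3 - <<'E'
from h import *
m=imaging.camera_model("side")
q=np.array([[231,180],[260,450],[775,386],[688,130]])/4+[205,210]
C=np.array([[-60,62,20],[-60,-122,20],[182,-122,20],[182,62,20]])/1000
for u in q: print(back(m,u,.02))
f=lambda p:(proj(m,cw(p,C))-q).ravel()
s=least_squares(f,[.5,0,0]); print(s.x,np.degrees(s.x[2]),s.fun)
p=s.x
u=np.array([388,395])/4+[205,210]
print("plug top", back(m,np.array([390,335])/4+[205,210],.054))
for n,x in dict(seat=[0,0,.02],jaw=[-.025+.014,-.003,.068],guide=[0,-.118,.02]).items(): print(n,cw(p,x))
for n,u in dict(tile=(107,240),jar=(487,30),small=(292,70),timer=(690,480)).items():
    print(n,back(m,np.array(u)/4+[205,210],dict(tile=.01,jar=.058,small=.029,timer=.052)[n]))
E
```

```text
[0.45670016 0.15088979 0.02      ]
[ 0.43591563 -0.02600594  0.02      ]
[ 0.67297375 -0.05125335  0.02      ]
[0.69601281 0.12672827 0.02      ]
[ 0.5082234   0.08769426 -0.11342745] -6.498914322981998 [-0.99811064 -1.58476704 -0.53403805  0.43467326  1.72944069  0.89231642
 -0.2982493  -0.6047176 ]
plug top [ 0.50166503 -0.00421436  0.054     ]
seat [[0.5082234  0.08769426 0.02      ]]
jaw [[0.49695453 0.08595857 0.068     ]]
guide [[ 0.49486764 -0.02954747  0.02      ]]
tile [0.3899932  0.13432459 0.01      ]
jar [0.60306215 0.18928079 0.058     ]
small [0.50315004 0.2176225  0.029     ]
timer [ 0.6042042  -0.11580198  0.052     ]
```

The crop confirms the choice: the white plug stands on the bed between the strips. I'll now move over the clamp, hand facing +y, for a close look with the wrist camera.

carry_out(moves=[[-0.16,0.31,0,0,-1],[-0.32,0.63,0,0,-1],[-0.48,0.94,0,0,-1]])

```text
clock: 0.45
eef_pos: [0.2632, 0.3785, 0.2559]
tool_rot: [0.833, 0.553, -0.0, 0.0]
ft_force: [-0.1, 0.7, -0.1]
grip_width: 0.044
```

carry_out(moves=[[-0.16,0.31,0,0,-1],[-0.32,0.63,0,0,-1],[-0.48,0.94,0,0,-1]])

```text
clock: 0.75
eef_pos: [0.3313, 0.2973, 0.2561]
tool_rot: [0.834, 0.552, -0.0, 0.0]
ft_force: [0.9, 0.1, 0.7]
grip_width: -0.0
```

carry_out(moves=[[-0.16,0.31,0,0,-1],[-0.32,0.63,0,0,-1],[-0.48,0.94,0,0,-1]])

```text
clock: 1.05
eef_pos: [0.3992, 0.2164, 0.2561]
tool_rot: [0.834, 0.552, -0.0, -0.0]
ft_force: [-0.0, 0.5, -0.5]
grip_width: 0.0001
```

carry_out(moves=[[-0.16,0.31,0,0,-1],[-0.32,0.63,0,0,-1],[-0.48,0.94,0,0,-1]])

```text
clock: 1.35
eef_pos: [0.467, 0.1356, 0.2561]
tool_rot: [0.834, 0.552, -0.0, -0.0]
ft_force: [0.5, 0.2, 0.3]
grip_width: 0.0002
```

carry_out(moves=[[-0.16,0.31,0,-0.06,-1],[-0.32,0.63,0,-0.12,-1],[-0.48,0.94,0,-0.183,-1],[-0.48,0.94,0,-0.183,-1],[-0.48,0.94,0,-0.183,-1]])

```text
clock: 1.85
eef_pos: [0.534, 0.0554, 0.2556]
tool_rot: [0.747, 0.665, -0.001, -0.001]
ft_force: [0.2, 0.8, -0.4]
grip_width: 0.0
```

```bash
python3 - <<'E'
from h import *
o=bot.get_obs(); print(o["clock"],o["eef_pos"],o["tool_rot"],o["ft_force"],o["joint_pos"])
m=imaging.camera_model("wrist"); np.save("w1.npy",m,allow_pickle=True); print(m)
cv2.imwrite("pics/w1.png",imaging.camera("wrist")[:,:,::-1])
E
```

```text
1.85 [0.53402839 0.05541075 0.25557177] [ 7.46856723e-01  6.64984404e-01 -5.90196432e-04 -6.56298528e-04] [ 0.2457182   0.76536444 -0.35969538] [1.03195392e-01 3.15689496e-01 1.04690039e-01 1.36152185e+00
 3.75068745e-04 2.19044832e-01]
{'fovy': 61.062352475351474, 'cx': 316.064082547082, 'cy': 240.8994725985561, 'eye': array([0.46481717, 0.06469943, 0.37225441]), 'rotation': array([-0.10400211, -0.0928039 ,  0.65865035,  0.73942593])}
```

View pics/w1.png

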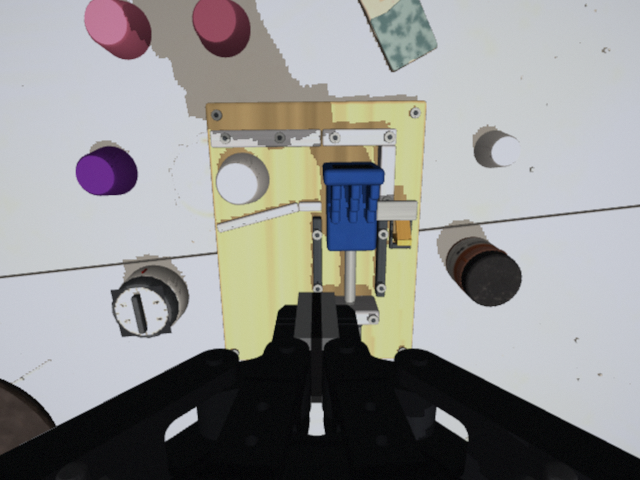

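The wrist view shows the plug at (243,178), the jaw face edge at about row 165 near (352,168), the fence bar at row 137, the near bed corners at (207,103) and (425,101), and the brass pin at (401,232). I'll fit the pose from this view.

```bash
python3 - <<'E'
from h import *
a=cv2.imread("pics/w1.png")[90:260,195:440]
cv2.imwrite("pics/w1c.png",cv2.resize(a,None,fx=3.2,fy=3.2,interpolation=cv2.INTER_CUBIC))
E
```

```text
(no output)
```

View pics/w1c.png

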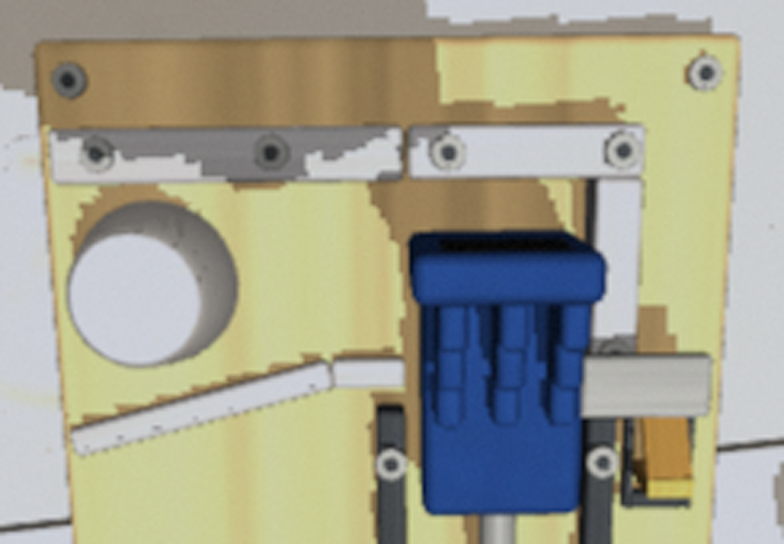

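```bash
cat >> h.py <<'E'
q1=np.array([[740,35],[38,42],[643,124],[643,178],[410,126],[410,180],[597,180],[56,183]])/3.2+[195,90]
C1=np.array([[-60,62,20],[-60,-122,20],[-38,34,40],[-25,34,40],[-38,-25,40],[-25,-25,40],[-25,22,40],[-24,-118,26]])/1000
E
python3 - <<'E'
from h import *
m=np.load("w1.npy",allow_pickle=True).item()
s=least_squares(lambda p:(proj(m,cw(p,C1))-q1).ravel(),[.5,.08,-.1]); p=s.x
print(p,np.degrees(p[2]));print(s.fun.reshape(-1,2).round(1))
np.save("clamp.npy",p)
pp=lambda u,o=(195,90),k=3.2:np.array(u)/k+o
inv=lambda P:R.from_euler('z',-p[2]).apply(P-[p[0],p[1],0])
t=back(m,pp((135,300)),.054); print("plug top",t,inv(t)*1000)
t=back(m,pp((155,283)),.020);print("outer base approx",t,inv(t)*1000)
for u in [(410,236),(602,240)]: print("jaw",inv(back(m,pp(u),.082))*1000)
# overlay
a=cv2.imread("pics/w1.png")
def dr(P): 
    for u in proj(m,cw(p,np.array(P)/1000)): cv2.circle(a,tuple(np.int32(u*1).tolist()),1,(0,0,255),-1)
th=np.linspace(0,6.28,40)
i=inv(back(m,pp((135,300)),.054))*1000
dr(np.c_[i[0]+22*np.cos(th),i[1]+22*np.sin(th),0*th+20]); dr(C1*1000); dr([[-11,-25,82],[-11,19,82],[182,-122,20]])
dr(np.c_[-11+0*th[:20],np.linspace(-25,19,20),82+0*th[:20]])
cv2.imwrite("pics/w1o.png",cv2.resize(a[90:260,195:440],None,fx=3.2,fy=3.2,interpolation=cv2.INTER_CUBIC))
E
```

```text
[ 0.51011451  0.09033438 -0.10700166] -6.130743752249895
[[ 2.2 -0.4]
 [-2.8 -0.6]
 [ 1.8  0.2]
 [ 1.   0.3]
 [-0.4  0.3]
 [-0.3  0.3]
 [ 0.3 -0.2]
 [-1.9  0.7]]
plug top [ 0.5023234  -0.00167397  0.054     ] [  2.07972036 -92.31420339  54.        ]
outer base approx [ 0.50242708 -0.00263871  0.02      ] [  2.2858341  -93.26235432  20.        ]
jaw [-15.3856949  -25.51218092  82.        ]
jaw [-14.16141839  16.74766092  82.        ]
```

View pics/w1o.png

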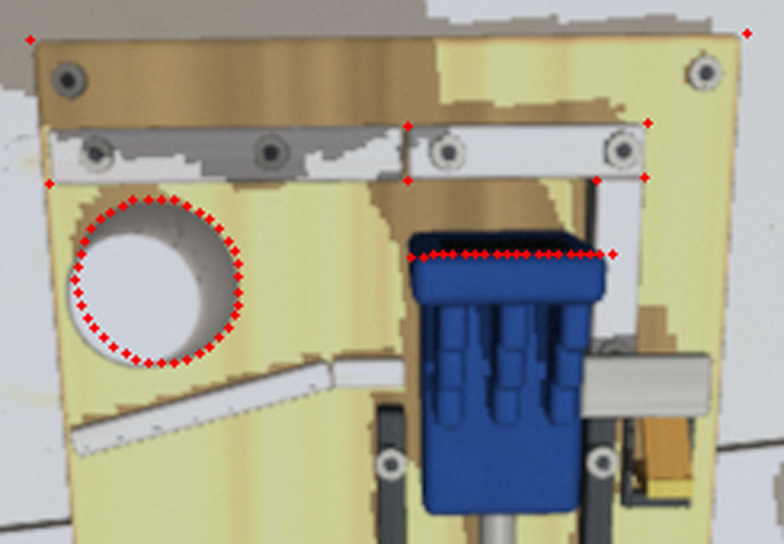

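```bash
cat >> h.py <<'E'
def need(t,yaw=None):
    """clamp target mm (x,y,TCP z) -> tool-axis units"""
    p=np.load("clamp.npy"); o=bot.get_obs()
    W=cw(p,np.array(t)/1000)[0]; r=R.from_quat(o["tool_rot"])
    u=r.inv().apply(W-o["eef_pos"])/.1
    c=R.from_euler('z',-p[2]).apply(o["eef_pos"]-[p[0],p[1],0])*1000
    x=r.apply([1,0,0]); a=np.degrees(np.arctan2(x[1],x[0])-p[2])
    print("clock",round(o["clock"],2),"now clamp mm",c.round(1),"toolx angle in clamp deg",round(a,2),"need",u.round(3),"F",o["ft_force"].round(1))
E
python3 -c "
from h import *
need([-50,-3,87])"
```

```text
clock 1.9 now clamp mm [ 27.  -31.5 255.8] toolx angle in clamp deg 89.58 need [ 0.279 -0.77   1.689] F [0.9 0.5 0.6]
```

carry_out(moves=[[0.14,-0.38,0,-0.005,-1],[0.28,-0.77,0,-0.005,-1],[0.28,-0.77,0.3,-0.005,-1],[0.28,-0.77,0.65,-0.005,-1],[0.28,-0.77,0.95,-0.005,-1]])

```text
clock: 2.4
eef_pos: [0.4594, 0.0939, 0.1607]
tool_rot: [0.743, 0.67, 0.0, 0.0]
ft_force: [-0.1, -0.1, -0.6]
grip_width: -0.0004
```

carry_out(moves=[[0,0,0.25,0,-1],[0,0,0.5,0,-1],[0,0,0.74,0,-1],[0,0,0.74,0,-1],[0,0,0.74,0,-1]])

```text
clock: 2.9
eef_pos: [0.4601, 0.0933, 0.0876]
tool_rot: [0.743, 0.669, -0.0, -0.0]
ft_force: [0.5, -0.5, -0.1]
grip_width: -0.0002
```

```bash
python3 - <<'E'
from h import *
need([-50,-3,87])
m=imaging.camera_model("side")
cv2.imwrite("pics/s2.png",cv2.resize(imaging.camera("side")[190:360,195:415,::-1],None,fx=3.6,fy=3.5,interpolation=cv2.INTER_CUBIC))
E
```

```text
clock 2.9 now clamp mm [-50.   -2.4  87.6] toolx angle in clamp deg 90.16 need [-0.006  0.     0.006] F [ 0.5 -0.5 -0.1]
```

View pics/s2.png

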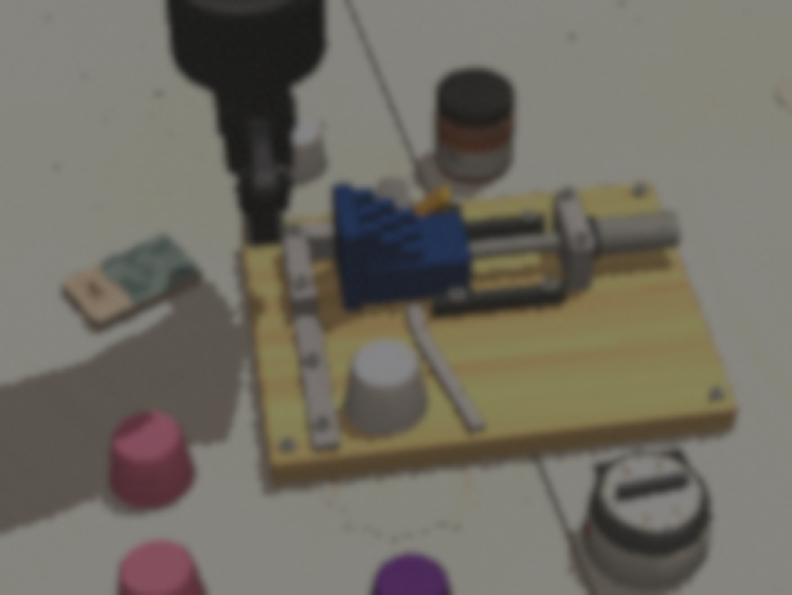

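The side view shows the shut fingers in front of the jaw face, level with its upper half. Everything round the clamp is clear, so I'll push.

carry_out(moves=[[0,0.12,0,0,-1],[0,0.24,0,0,-1],[0,0.31,0,0,-1],[0,0.36,0,0,-1]])

```text
clock: 3.35
eef_pos: [0.4962, 0.0891, 0.0881]
tool_rot: [0.743, 0.669, -0.0, -0.001]
ft_force: [-6.6, 1.6, 5.0]
grip_width: -0.0001
```

carry_out(moves=[[0,0.07,0,0,-1],[0,0.14,0,0,-1],[0,0.21,0,0,-1],[0,0.28,0,0,-1],[0,0.34,0,0,-1],[0,0.38,0,0,-1],[0,0.4,0,0,-1],[0,0.4,0,0,-1]])

```text
clock: 4.15
eef_pos: [0.534, 0.085, 0.0875]
tool_rot: [0.743, 0.669, -0.002, -0.002]
ft_force: [-9.0, 2.2, 4.9]
grip_width: -0.0001
```

```bash
python3 - <<'E'
from h import *
need([-50,-3,87])
m=imaging.camera_model("wrist");np.save("w3.npy",m,allow_pickle=True)
cv2.imwrite("pics/w3.png",imaging.camera("wrist")[:,:,::-1])
cv2.imwrite("pics/s3.png",cv2.resize(imaging.camera("side")[190:360,195:415,::-1],None,fx=3.6,fy=3.5,interpolation=cv2.INTER_CUBIC))
E
```

```text
clock 4.15 now clamp mm [24.3 -2.8 87.5] toolx angle in clamp deg 90.11 need [-0.001 -0.743  0.009] F [-9.   2.2  4.9]
```

View pics/s3.png

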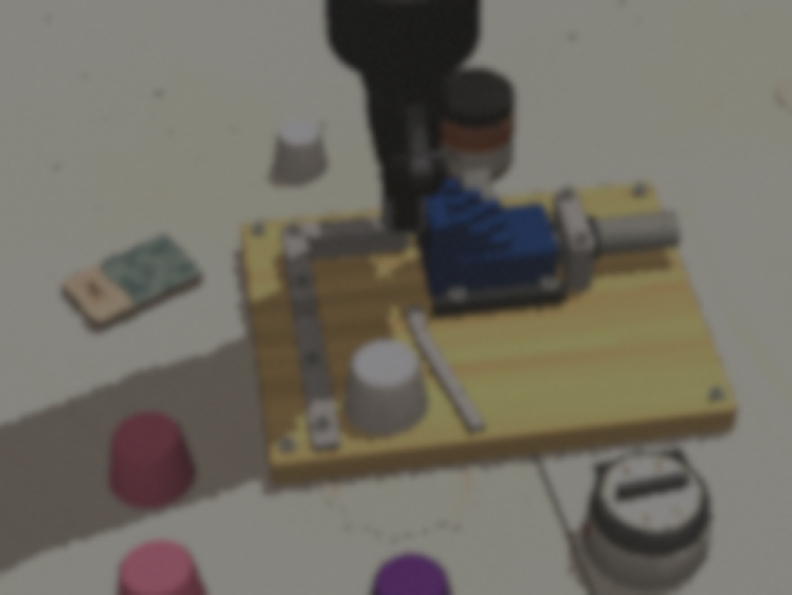

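The jaw has moved about 46 mm by both the image and the TCP. I'll add 3 mm for margin, then draw back.

carry_out(moves=[[0,0.03,0,0,-1],[0,0.04,0,0,-1],[0,0.04,0,0,-1],[0,-0.1,0,0,-1],[0,-0.3,0,0,-1],[0,-0.5,0,0,-1],[0,-0.65,0,0,-1],[0,-0.75,0,0,-1],[0,-0.75,0,0,-1],[0,-0.75,0,0,-1],[0,-0.75,0,0,-1],[0,-0.75,0,0,-1]])

```text
clock: 5.45
eef_pos: [0.4628, 0.0924, 0.0874]
tool_rot: [0.744, 0.669, 0.0, 0.0]
ft_force: [0.1, -0.0, -0.1]
grip_width: -0.0002
```

```bash
python3 - <<'E'
from h import *
need([-50,-3,200])
cv2.imwrite("pics/s4.png",cv2.resize(imaging.camera("side")[190:360,195:415,::-1],None,fx=3.6,fy=3.5,interpolation=cv2.INTER_CUBIC))
E
```

```text
clock 5.45 now clamp mm [-47.3  -3.   87.4] toolx angle in clamp deg 90.07 need [-0.    -0.026 -1.126] F [ 0.1 -0.  -0.1]
```

View pics/s4.png

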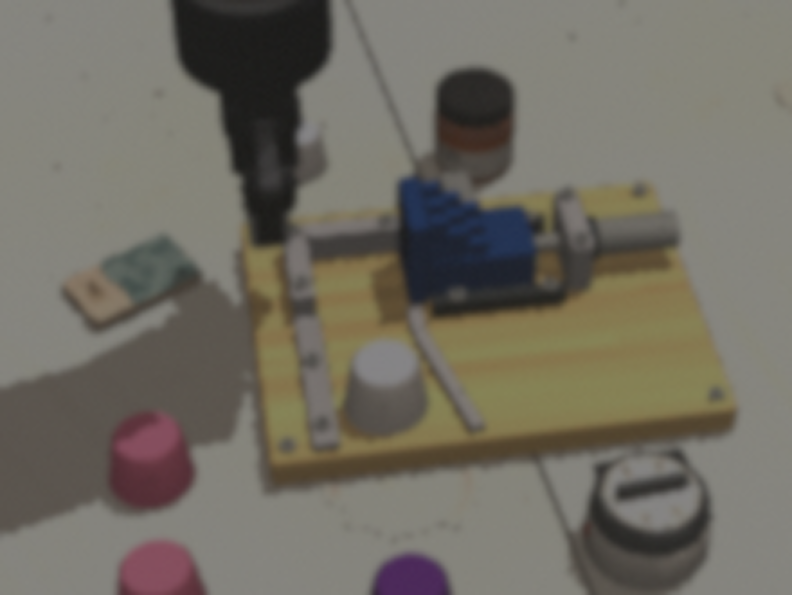

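The jaw's left edge is now at x≈403, against 342 shut and 430 fully pushed, so it has settled latched at about 36 mm with zero force on the fingers. Next I'll lift, go round to the right of the plug and turn the hand 90°.

carry_out(moves=[[0,0,-0.3,0,-1],[0,0,-0.6,0,-1],[0,0,-0.9,0,-1],[-0.3,0.15,-0.9,0.09,-1],[-0.6,0.3,-0.9,0.18,-1],[-0.9,0.48,-0.9,0.27,-1],[-0.9,0.48,-0.9,0.36,-1],[-0.9,0.48,-0.9,0.45,-1],[-0.9,0.48,-0.9,0.54,-1],[-0.9,0.48,-0.9,0.63,-1],[-0.9,0.48,-0.9,0.72,-1],[-0.9,0.48,-0.9,0.81,-1],[-0.9,0.48,-0.9,0.9,-1],[-0.9,0.48,-0.9,1,-1],[-0.9,0.48,-0.9,1,-1],[-0.9,0.48,-0.9,1,-1],[-0.9,0.48,-0.9,1,-1]])

```text
clock: 7.2
eef_pos: [0.5002, -0.0021, 0.1772]
tool_rot: [0.999, -0.052, -0.0, 0.0]
ft_force: [0.1, -0.5, 0.4]
grip_width: -0.0003
```

```bash
python3 - <<'E'
from h import *
need([1,-145,55])
m=imaging.camera_model("wrist");np.save("w5.npy",m,allow_pickle=True)
a=imaging.camera("wrist")[:,:,::-1]; cv2.imwrite("pics/w5.png",a)
E
```

```text
clock 7.2 now clamp mm [ -0.  -93.  177.2] toolx angle in clamp deg 0.2 need [0.009 0.52  1.222] F [ 0.1 -0.5  0.4]
```

View pics/w5.png

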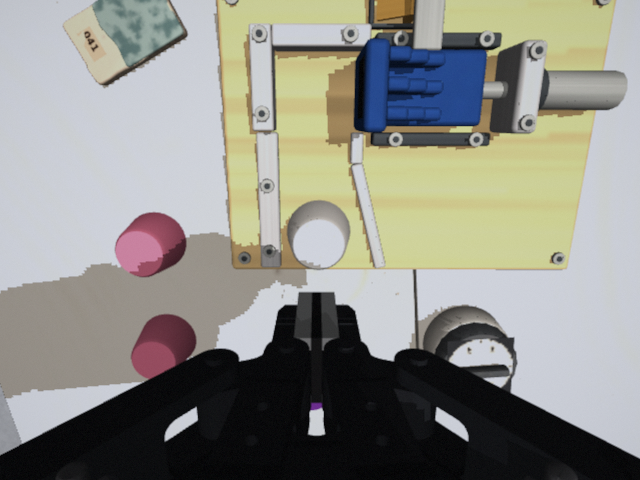

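The jaw is latched and the gap is clear. The plug is at (318,235) between the strips, with the hand straight behind it. I'll back off and lower behind the plug.

carry_out(moves=[[0,0.26,0,0,-1],[0.01,0.52,0,0,-1],[0.01,0.52,0.3,0,-1],[0.01,0.52,0.6,0,-1],[0.01,0.52,0.9,0,-1]])

```text
clock: 7.75
eef_pos: [0.496, -0.0543, 0.0867]
tool_rot: [0.999, -0.052, 0.001, 0.0]
ft_force: [0.6, 0.7, 0.3]
grip_width: -0.0001
```

carry_out(moves=[[0,0,0.2,0,-1],[0,0,0.32,0,-1],[0,0,0.32,0,-1],[0,0,0.32,0,-1]])

```text
clock: 8.15
eef_pos: [0.4962, -0.054, 0.0559]
tool_rot: [0.999, -0.053, 0.0, 0.0]
ft_force: [1.4, 0.5, -0.6]
grip_width: 0.0003
```

```bash
python3 - <<'E'
from h import *
need([1,-33,55])
cv2.imwrite("pics/s6.png",cv2.resize(imaging.camera("side")[190:360,195:415,::-1],None,fx=3.6,fy=3.5,interpolation=cv2.INTER_CUBIC))
E
```

```text
clock 8.15 now clamp mm [   1.6 -145.    55.9] toolx angle in clamp deg 0.11 need [-0.004 -1.12   0.009] F [ 1.4  0.5 -0.6]
```

View pics/s6.png

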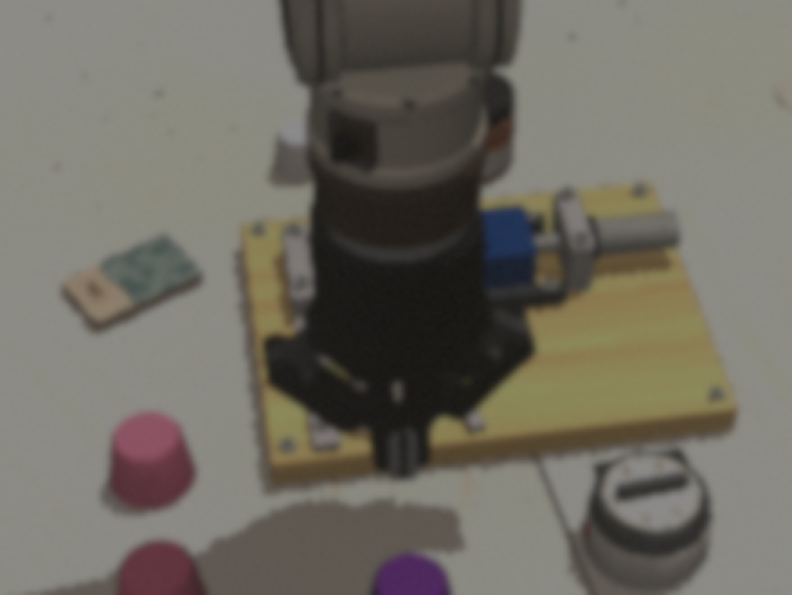

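The hand is lowered behind the plug. At the end of the push the gripper linkages would come near the jaw's top corner. So I'll raise the tips to 16 mm above the bed and offset 7 mm to the near side, then push slowly.

carry_out(moves=[[-0.04,0,-0.05,0,-1],[-0.08,-0.08,-0.06,0,-1],[-0.08,-0.16,-0.06,0,-1],[-0.08,-0.22,-0.06,0,-1],[-0.08,-0.28,-0.06,0,-1],[-0.08,-0.35,-0.06,0,-1],[-0.08,-0.42,-0.06,0,-1],[-0.08,-0.49,-0.06,0,-1],[-0.08,-0.56,-0.06,0,-1],[-0.08,-0.63,-0.06,0,-1],[-0.08,-0.7,-0.06,0,-1],[-0.08,-0.75,-0.06,0,-1],[-0.08,-0.75,-0.06,0,-1]])

```text
clock: 9.5
eef_pos: [0.4852, 0.0169, 0.0603]
tool_rot: [0.998, -0.054, -0.01, 0.007]
ft_force: [-22.3, -16.6, 23.3]
grip_width: -0.0
```

```bash
python3 - <<'E'
from h import *
need([-6,-31,61])
cv2.imwrite("pics/w7.png",imaging.camera("wrist")[:,:,::-1])
E
```

```text
clock 9.5 now clamp mm [-16.9 -75.6  60.3] toolx angle in clamp deg -0.08 need [ 0.108 -0.446 -0.015] F [-22.3 -16.6  23.3]
```

View pics/w7.png

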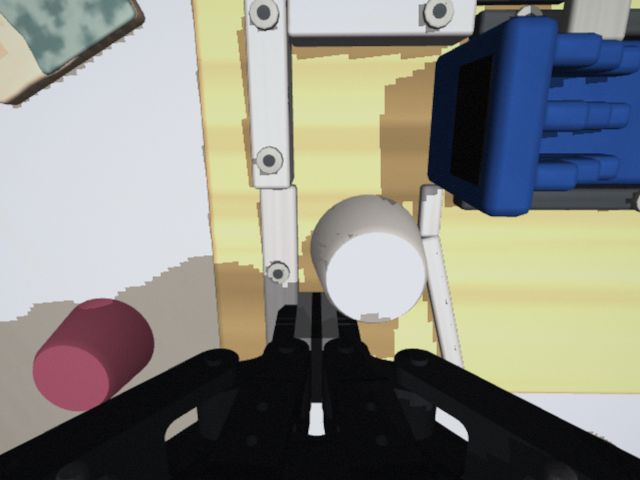

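The plug slipped towards the far strip at (370,265), the finger has slid off its near side and the force is building. I'll back off straight away and measure again.

carry_out(moves=[[0,0.1,0,0,-1],[0,0.2,0,0,-1],[0,0.35,0,0,-1],[0,0.5,0,0,-1],[0,0.5,-0.2,0,-1],[0,0.5,-0.5,0,-1],[0,0.5,-0.8,0,-1],[0,0.5,-0.8,0,-1],[0,0.5,-0.8,0,-1]])

```text
clock: 10.45
eef_pos: [0.4911, -0.0278, 0.1418]
tool_rot: [0.999, -0.053, 0.001, -0.0]
ft_force: [0.3, 0.0, -0.2]
grip_width: 0.0005
```

```bash
python3 - <<'E'
from h import *
need([-6,-31,61])
m=imaging.camera_model("wrist");np.save("w8.npy",m,allow_pickle=True)
cv2.imwrite("pics/w8.png",imaging.camera("wrist")[:,:,::-1])
E
```

```text
clock 10.45 now clamp mm [  -6.3 -119.5  141.8] toolx angle in clamp deg 0.1 need [ 0.003 -0.885  0.809] F [ 0.3  0.  -0.2]
```

View pics/w8.png

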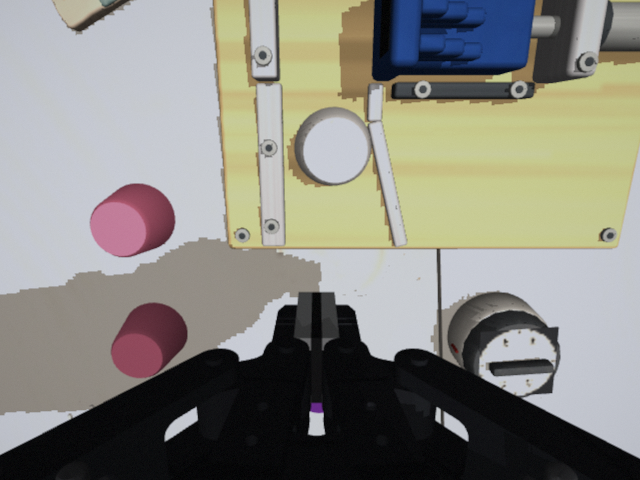

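```bash
python3 - <<'E'
from h import *
p=np.load("clamp.npy"); m=np.load("w8.npy",allow_pickle=True).item()
inv=lambda P:(R.from_euler('z',-p[2]).apply(P-[p[0],p[1],0])*1000).round(1)
print("plug", inv(back(m,(334,152),.054)))
print("near strip inner edge pts", inv(back(m,(284,242),.026)), inv(back(m,(282,86),.026)))
print("far strip kink inner", inv(back(m,(369,122),.026)), "end",inv(back(m,(395,244),.026)))
cv2.imwrite("pics/w8c.png",cv2.resize(cv2.imread("pics/w8.png")[60:260,210:450],None,fx=3.2,fy=3,interpolation=cv2.INTER_CUBIC))
E
```

```text
plug [  3.1 -61.3  54. ]
near strip inner edge pts [ -24.6 -115.6   26. ] [-24.  -28.6  26. ]
far strip kink inner [ 23.3 -47.   26. ] end [  41.5 -116.7   26. ]
```

View pics/w8c.png

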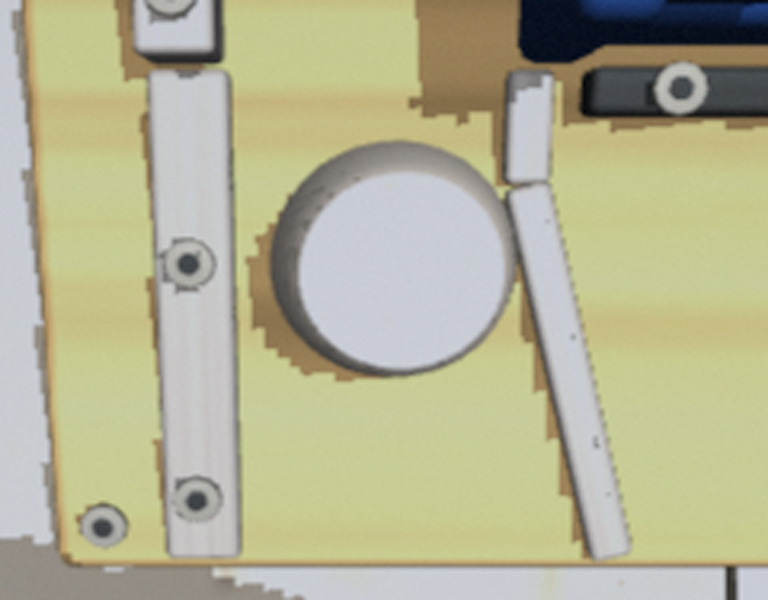

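The plug is upright at clamp (3,-61), touching the far strip at its kink, and the strip edges match the model to within 1 mm. I'll lower behind it with the fingers just to its far side, so that pushing brings it into the straight channel.

carry_out(moves=[[0.06,0,0.3,0,-1],[0.12,0,0.6,0,-1],[0.12,0,0.86,0,-1],[0.12,0,0.86,0,-1],[0.12,-0.08,0.86,0,-1],[0.12,-0.14,0.86,0,-1],[0.12,-0.2,0.86,0,-1],[0.12,-0.26,0.86,0,-1],[0.12,-0.31,0.86,0,-1],[0.12,-0.36,0.86,0,-1],[0.12,-0.4,0.86,0,-1],[0.12,-0.4,0.86,0,-1]])

```text
clock: 11.7
eef_pos: [0.5061, 0.0103, 0.0558]
tool_rot: [0.999, -0.053, -0.0, 0.0]
ft_force: [-0.8, -1.1, 0.1]
grip_width: 0.0002
```

```bash
python3 - <<'E'
from h import *
need([-3,-31,61])
m=imaging.camera_model("wrist");np.save("w9.npy",m,allow_pickle=True)
cv2.imwrite("pics/w9.png",imaging.camera("wrist")[:,:,::-1])
E
```

```text
clock 11.7 now clamp mm [  4.5 -80.   55.8] toolx angle in clamp deg 0.09 need [-0.074 -0.49  -0.053] F [-0.8 -1.1  0.1]
```

View pics/w9.png

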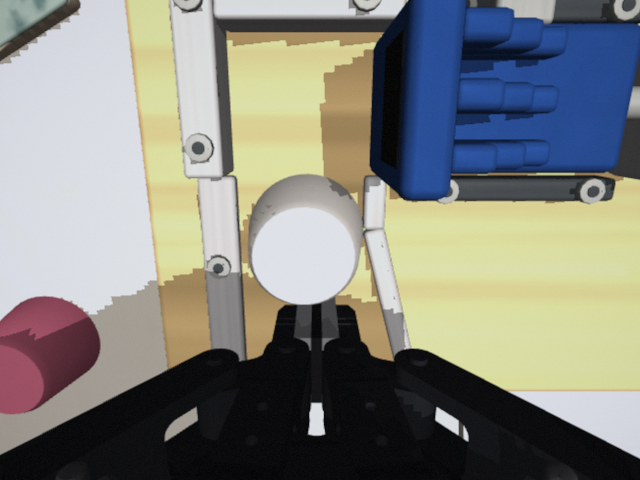

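The plug is now centred in the lane at (305,240), directly ahead of the fingers, with low force. Carrying on gently.

carry_out(moves=[[0,-0.06,0,0,-1],[0,-0.12,0,0,-1],[0,-0.17,0,0,-1],[0,-0.2,0,0,-1],[0,-0.2,0,0,-1]])

```text
clock: 12.25
eef_pos: [0.5087, 0.031, 0.0552]
tool_rot: [0.999, -0.052, 0.0, -0.0]
ft_force: [-0.6, -0.5, 0.0]
grip_width: -0.0001
```

```bash
python3 - <<'E'
from h import *
need([-3,-31,61])
m=imaging.camera_model("wrist");np.save("w10.npy",m,allow_pickle=True)
cv2.imwrite("pics/w10.png",imaging.camera("wrist")[:,:,::-1])
a=imaging.camera("scene")[:,:,::-1];cv2.imwrite("pics/sc10.png",cv2.resize(a[180:340,260:470],None,fx=3.6,fy=3.6,interpolation=cv2.INTER_CUBIC))
E
```

```text
clock 12.25 now clamp mm [  4.9 -59.1  55.2] toolx angle in clamp deg 0.15 need [-0.078 -0.281 -0.057] F [-0.6 -0.5  0. ]
```

View pics/w10.png

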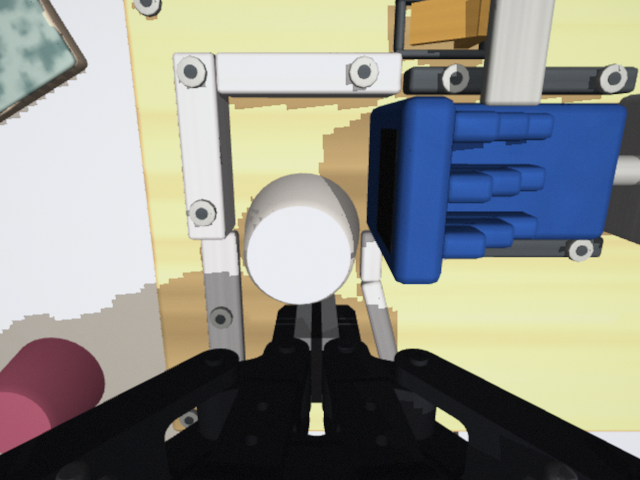

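View pics/sc10.png

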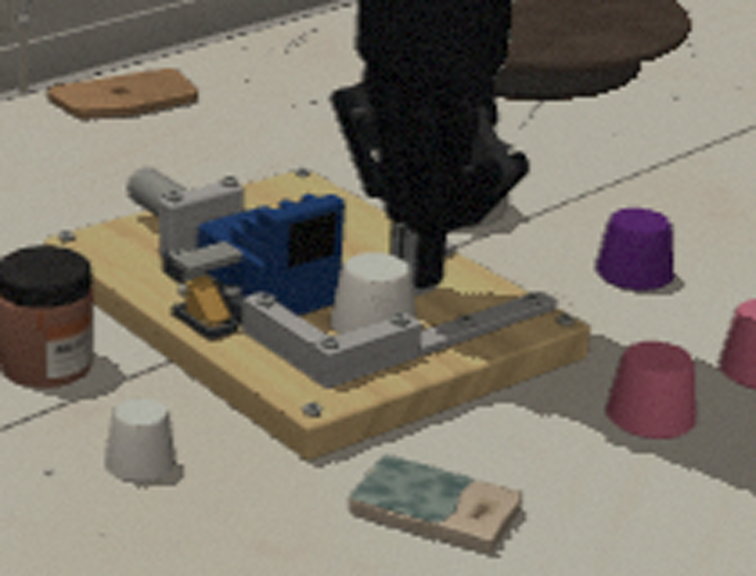

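The plug is entering the gap beside the jaw face, upright and in line. I'll back off 10 mm, raise the tips to 20 mm so the linkages clear the jaw, and finish the push.

carry_out(moves=[[0,0.06,0,0,-1],[0,0.12,0,0,-1],[-0.04,0.12,-0.06,0,-1],[-0.08,0.12,-0.1,0,-1],[-0.08,0.06,-0.1,0,-1],[-0.08,0,-0.1,0,-1],[-0.08,-0.06,-0.1,0,-1],[-0.08,-0.12,-0.1,0,-1],[-0.08,-0.17,-0.1,0,-1],[-0.08,-0.21,-0.1,0,-1],[-0.08,-0.24,-0.1,0,-1],[-0.08,-0.24,-0.1,0,-1]])

```text
clock: 13.55
eef_pos: [0.5031, 0.0555, 0.0652]
tool_rot: [0.999, -0.052, -0.0, -0.0]
ft_force: [0.1, -0.3, 0.9]
grip_width: -0.0001
```

```bash
python3 - <<'E'
from h import *
need([-3,-31,65])
m=imaging.camera_model("wrist");np.save("w11.npy",m,allow_pickle=True)
cv2.imwrite("pics/w11.png",imaging.camera("wrist")[:,:,::-1])
a=imaging.camera("scene")[:,:,::-1];cv2.imwrite("pics/sc11.png",cv2.resize(a[180:340,260:470],None,fx=3.6,fy=3.6,interpolation=cv2.INTER_CUBIC))
E
```

```text
clock 13.55 now clamp mm [ -3.3 -35.4  65.2] toolx angle in clamp deg 0.12 need [ 0.003 -0.044  0.002] F [ 0.1 -0.3  0.9]
```

View pics/w11.png

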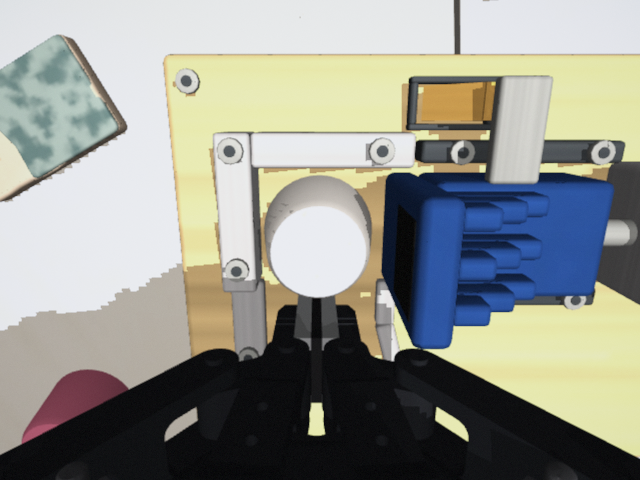

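View pics/sc11.png

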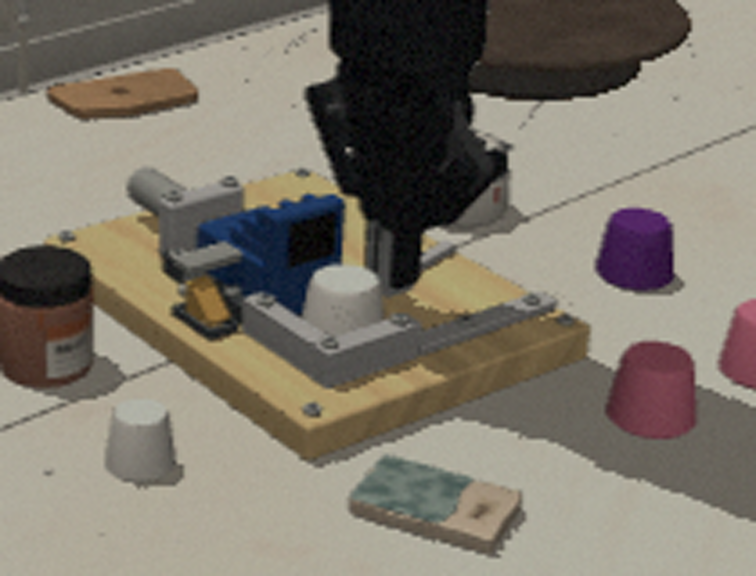

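The plug is a few mm short of the end stop and nothing else is touching. I'll make the last push in small steps, watching the force.

carry_out(moves=[[0,-0.02,0,0,-1],[0,-0.035,0,0,-1],[0,-0.04,0,0,-1],[0,-0.04,0,0,-1]])

```text
clock: 14.05
eef_pos: [0.5035, 0.0589, 0.0653]
tool_rot: [0.999, -0.053, -0.0, -0.0]
ft_force: [-0.0, -1.6, 1.3]
grip_width: -0.0001
```

carry_out(moves=[[0,-0.01,0,0,-1],[0,-0.02,0,0,-1],[0,-0.02,0,0,-1]])

```text
clock: 14.35
eef_pos: [0.5038, 0.0607, 0.0654]
tool_rot: [0.999, -0.053, 0.0, 0.0]
ft_force: [0.2, -0.9, 0.2]
grip_width: 0.0
```

```bash
python3 - <<'E'
from h import *
need([-3,-31,65])
m=imaging.camera_model("wrist");np.save("w12.npy",m,allow_pickle=True)
a=imaging.camera("wrist")[:,:,::-1];cv2.imwrite("pics/w12.png",cv2.resize(a[90:350,180:480],None,fx=2.3,fy=2.3,interpolation=cv2.INTER_CUBIC))
E
```

```text
clock 14.35 now clamp mm [ -3.1 -30.1  65.4] toolx angle in clamp deg 0.08 need [0.001 0.009 0.004] F [ 0.2 -0.9  0.2]
```

View pics/w12.png

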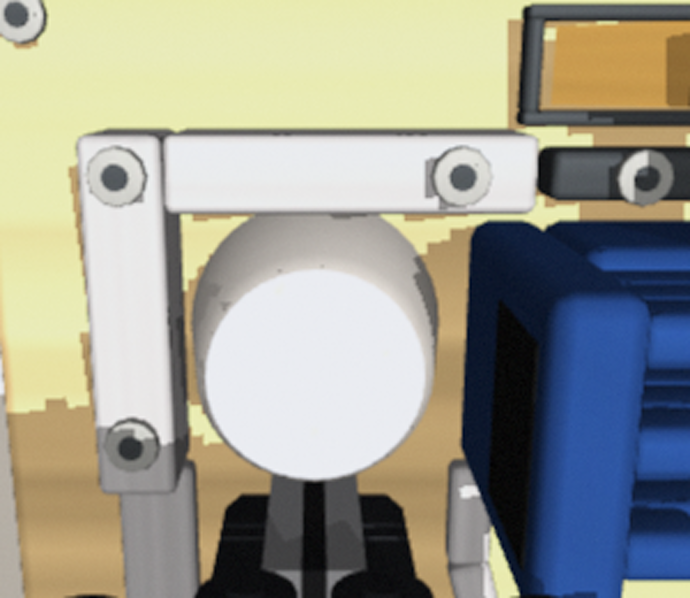

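carry_out(moves=[[0,-0.01,0,0,-1],[0,-0.015,0,0,-1],[0,-0.015,0,0,-1]])

```text
clock: 14.7
eef_pos: [0.5041, 0.0614, 0.0656]
tool_rot: [0.999, -0.053, 0.0, 0.001]
ft_force: [0.9, -4.1, 2.3]
grip_width: -0.0004
```

carry_out(moves=[[0,-0.01,0,0,-1],[0,-0.015,0,0,-1],[0,-0.015,0,0,-1]])

```text
clock: 15.0
eef_pos: [0.5044, 0.0618, 0.0658]
tool_rot: [0.999, -0.054, 0.001, 0.002]
ft_force: [-2.2, -8.9, 4.6]
grip_width: 0.0001
```

The force rises to 4 and then 9 N while the fingers stall, so the plug is against the end stop. I'll back off level, then lift and check.

carry_out(moves=[[0,0.05,0,0,-1],[0,0.12,0,0,-1],[0,0.3,0,0,-1],[0,0.6,0,0,-1],[0,0.6,-0.3,0,-1],[0,0.6,-0.7,0,-1],[0,0.6,-1,0,-1],[0,0.6,-1,0,-1],[0,0.6,-1,0,-1]])

```text
clock: 15.9
eef_pos: [0.4981, 0.0043, 0.1658]
tool_rot: [0.999, -0.053, 0.001, -0.0]
ft_force: [-0.2, -0.4, -0.8]
grip_width: -0.0001
```

```bash
python3 - <<'E'
from h import *
need([0,-31,65])
m=imaging.camera_model("wrist");np.save("w13.npy",m,allow_pickle=True)
a=imaging.camera("wrist")[:,:,::-1];cv2.imwrite("pics/w13.png",a)
a=imaging.camera("scene")[:,:,::-1];cv2.imwrite("pics/sc13.png",cv2.resize(a[180:340,260:470],None,fx=3.6,fy=3.6,interpolation=cv2.INTER_CUBIC))
E
```

```text
clock 15.9 now clamp mm [ -2.8 -86.8 165.8] toolx angle in clamp deg 0.09 need [ 0.027 -0.557  1.008] F [-0.2 -0.4 -0.8]
```

View pics/w13.png

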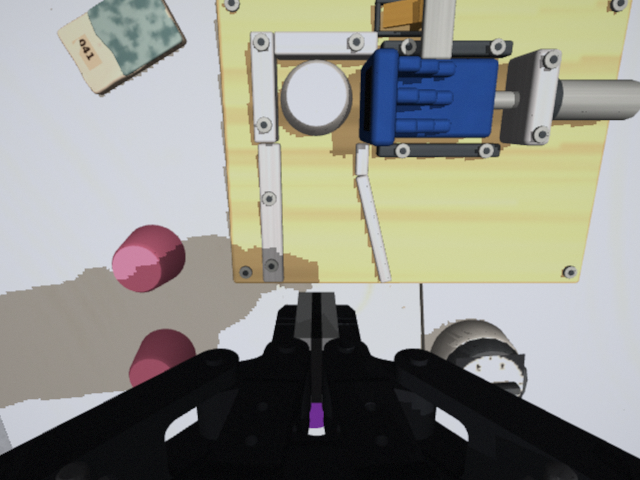

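View pics/sc13.png

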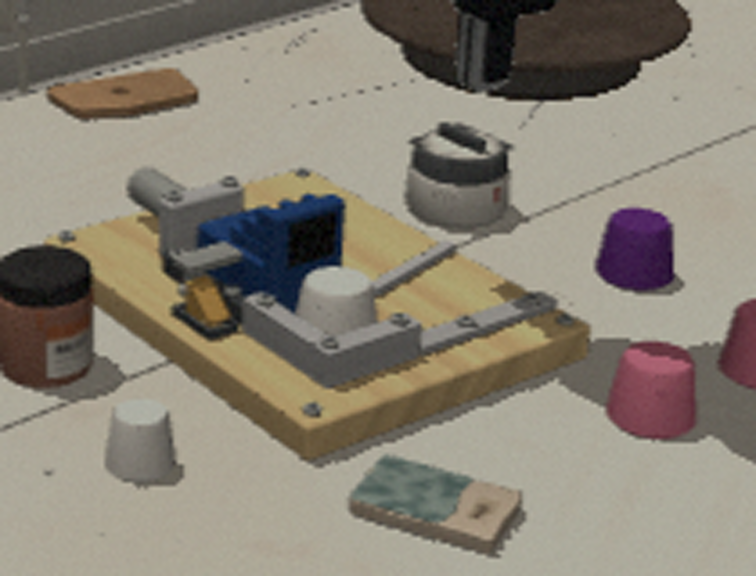

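```bash
python3 - <<'E'
from h import *
p=np.load("clamp.npy"); m=np.load("w13.npy",allow_pickle=True).item()
inv=lambda P:(R.from_euler('z',-p[2]).apply(P-[p[0],p[1],0])*1000).round(1)
a=cv2.imread("pics/w13.png")
cv2.imwrite("pics/w13c.png",cv2.resize(a[20:160,235:405],None,fx=4,fy=4,interpolation=cv2.INTER_CUBIC))
g=cv2.cvtColor(a,cv2.COLOR_BGR2GRAY)
print("plug", inv(back(m,(318,93),.054)),"fence far edge/endstop corner",inv(back(m,(275,54),.040)),"jaw face top",inv(back(m,(372,52),.082)))
E
```

```text
plug [-1.2  0.4 54. ] fence far edge/endstop corner [-24.8  21.5  40. ] jaw face top [23. 16. 82.]
```

View pics/w13c.png

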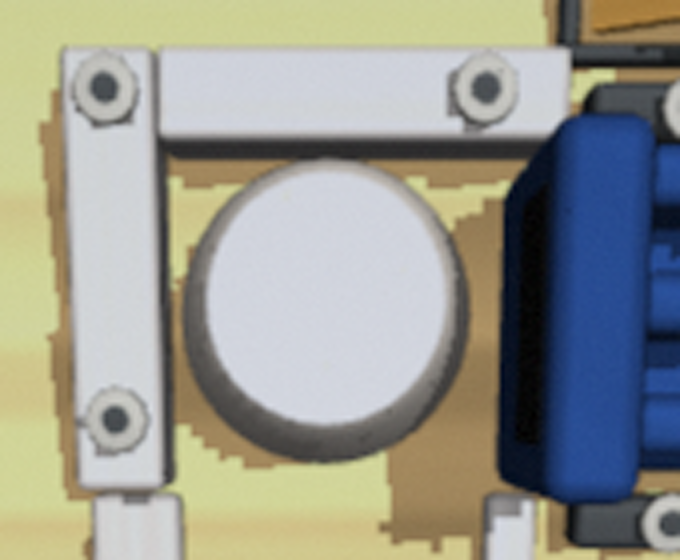

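The plug stands upright in the gap against the end stop, at clamp (-1.2, 0.4) mm from the seat. The jaw is latched, the robot is clear, and the bystanders are in place. Handing in.

```bash
python3 -c "
from workcell import bot,order
print(order.job_done()); print(bot.get_obs()['clock'])"
```

```text
the job is handed in; nothing more can be done
None
the job is handed in; nothing more can be done
```

I opened the clamp, pushed the white plug into the gap against the end stop, and handed the job in at about 16 s of the 45 s allowed. No verdict was reported.

- **Jaw:** I pushed it back roughly 46–49 mm and let go. It returned and latched at about 36 mm in the side view. The last wrist picture put its face at about 23 mm, where 25 mm is expected; its shape there and the open gap agree with latched.
- **Plug:** The last wrist picture puts it upright at about (-1.2, 0.4) mm from the seat in x and y. In the final push the force rose to 9 N while the fingers stalled, which I took as contact with the end stop.
- **Slip on the first push:** My first push was off-centre. The plug slid against the far guide strip and the force reached about 36 N. I backed off and pushed again from directly behind; the plug stayed upright throughout.
- **Bystanders:** The small plug, jar, tile and timer looked unmoved in the last pictures. I did not measure their positions at the end.

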